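Open the pastel chest by its pop-out T-handle

TASK

Open the aluminium pastel chest: press the red button just far enough that the T-handle pops out of its plate, turn the T-handle clockwise (seen from above) until you feel it come up against its stop, without forcing it, and then raise the lid to 45 degrees or more and let go, so that it stands open by itself. Press and turn gently, do not heave at the lid while it is still bolted, and leave the other things on the table where they are.

Things in the scene. Friction and masses are not known exactly. Their poses are not given: they have to be found in the camera images.
- chest: aluminium chest, fixed to the table: 270 mm deep (its x), 360 mm wide (its y), 130 mm high without the lid. Origin: centre of its underside. Its -x side is the front (latch side, towards the robot). Carrying handles stand 21 mm out from its two ends (+y, -y), 70 mm up.
- hinge (a point): middle of the lid's hinge line, at the top rear edge of the chest, 130 mm above the table; the line runs along its y axis.
- lid (a joint): angle of the lid, rad: 0 shut, grows as the front edge rises, at most 1.3. The lid is 8 mm thick, its top 138 mm above the table when shut. Gas stays carry most of its weight and hold it at whatever angle it is left; raising it at the handle takes about 4 N. While bolted it lifts only about 1 mm.
- latch_plate: black oblong plate on top of the lid, moves with the lid: 64 mm (its x) by 184 mm (its y), 15 mm thick, with a slot 20 by 82 mm (along y) for the T-bar. Origin: on the T-handle's spindle axis, where the plate sits on the lid, 220 mm in front of the hinge line and 8 mm above it; z out of the lid, x towards the hinge.
- release (a point): on the top of the latch plate, under the middle of the round red button (19 mm across), 70 mm from the spindle. The button stands 7 to 16 mm proud of the plate here, set differently on every chest, not measured. It travels 5 mm against a spring (1.5 N at first, 5 to 6 N at the bottom, then a hard stop) and lets the handle go after about 3.6 mm, at 4 to 5 N.
- thandle: sliding spindle of the T-handle. Origin: on the spindle axis, at the height of the latch plate's origin while pushed in, 30 mm farther out (plate's z) when popped out. The button's pawl holds it in; a spring (5 N, 3 N when out) pops it out. Once out it stays out; it is not meant to be pushed back.
- tbar (a point): centre of the T-handle's steel bar: 13 mm wide (its x), 76 mm long (its y), 14 mm high (its z, out of the lid). Pushed in, it lies flush in the slot, centre 7.5 mm above the plate's origin, and can not turn; popped out, its centre is 37.5 mm above the plate's origin, its underside 15.5 mm above the plate's top, and it can turn.
- turn (a joint): turn of the T-handle, rad: 0 along the plate (latched), grows clockwise seen from above. About 0.2 N m of friction; stays where it is left. It draws back the lid's bolt. A hard stop ends the turn somewhere between 0.98 and 1.53 rad, set differently on every chest, not measured; the lid is free only in the last 0.08 rad or so before that stop.
- bolt: slide of the draw bolt inside, under the lid, unseen; its end catches under a lip of the chest and is what meets the stop. Origin: on the spindle axis at the latch plate's origin when latched; moves 22 mm along the plate's x per rad of turn. At the stop each 0.22 N m of torque beyond the friction loads it with 10 N.
- fixative: white spray can, 66 mm across, 197 mm high, beside the chest. Origin: centre of its foot.
- varnish: steel spray can, 66 mm across, 197 mm high. Origin: centre of its foot.
- cutter: red snap-off cutter lying on the table in front of the chest, 150 mm long (195 mm with its blade, towards its +y), 24 mm wide, 14 mm high. Origin: centre of its underside.
- tape: roll of masking tape lying flat beside the chest, 100 mm across, 25 mm high. Origin: centre of its underside.
- chalk_tray: black tray of chalks, 110 x 190 x 22 mm. Origin: centre of its underside.
- chalk_box: white open box of chalks, 90 x 160 x 18 mm. Origin: centre of its underside.
- brush_jar: green glass jar with brushes, 76 mm across, 100 mm high, 190 mm or so with the brushes. Origin: centre of its foot.

How it is judged:
By the outcome, as a careful person would: the job done as asked, in the order asked, and still so for the second after the job is handed in, with the robot touching nothing.
It also fails if it takes over 72 s, if anything falls off the work surface, if the arm or the gripper's body presses on something with over 40 N, if the wrist force passes 120 N, or if a joint passes its speed limit or range.

ROBOT

A 7-joint arm with a two-finger parallel gripper is mounted at the origin on the work surface. World frame = base frame: x ahead of the robot, y to its left, z up, the work surface at z = 0. Lengths are in mm, angles in rad, forces in N, time in s.
With the tool pointing down it reaches from about 400 to 875 mm from the base axis. Payload 4.4 kg.
Tool frame: the origin (TCP) lies midway between the tips of the shut fingers; the grasp point (between the pads) lies 19 mm behind it; z points along the fingers, y is the line along which they close (so a half turn about z gives the same grasp; the last joint's range is limited). The gripper opens to 85 mm and grips with 20 to 120 N. Pads are 22 mm wide; open, the fingers measure 114 mm over their backs; the gripper's body (76 mm by 85 mm) begins 54 mm behind the grasp point. The pads swing forward as they close: fully open they stand 13 mm farther back than shut.
Start: joints at [1.263, 0.628, 0.038, 1.517, -0.027, 0.996, -0.02], TCP at [155.67, -631.098, 231.313] pointing down, gripper open.
Joint ranges: [-3.06, 3.06], [-0.37, 2.12], [-1.25, 1.32], [0.18, 2.47], [-1.1, 4.24], [0.23, 1.98], [-2.94, 2.94]. Speed limits (rad/s): [2.57, 2.57, 3.14, 3.14, 3.14, 3.14, 3.14].

INTERFACE

Orientations are given as [roll, pitch, yaw] about the fixed x, y, z axes, in that order (R = Rz(yaw) Ry(pitch) Rx(roll)).
In Python, from cell import ctrl gives the robot as it stands.
- The arm moves only by the shell command python3 -m handwheel 'ROWS'. ROWS is JSON, a list of rows, each a list of 3 entries, a list of its own where there are three numbers: the turn, a rotation vector about the tool's x, y, z in degrees, then the shift along the tool's x, y, z in m, then the closure, from 0 (fully open) to 1 (shut). A call has 1 to 5 rows; each row shifts and turns the commanded pose from where the row before left it, along the tool's axes as they then stand; what a row does not reach is not made up. A row lasts 1/12 s, in which the tool goes at most 41.7 mm and 7.16 degrees, less where a joint would pass 70% of its speed; a pose out of reach is approached as far as the arm can. A call is refused whole if a number of a shift passes 0.0417 or a number of a turn 7.16, either way. A call with a gripper value outside its range is refused whole. The fingers move at their own pace and stop on an object; the grip force is fixed at half the most. Time passes only in rows, so rows that do not move let the fingers close. It gives the time, the measured TCP pose, the force, the opening and the grip force at its end, in the units of the state.
- ctrl.read_state(): the state, without advancing time (a new reading comes with each control period).
- ctrl.get_image(name): name is "side" or "top"; returns a dict with "pixels" (400x640x3 uint8, red, green, blue), "fx", "fy", "cx", "cy" (pixels), "pose" (4x4, takes a point from camera to world coordinates). Camera axes: x right, y up, looking along -z (the intrinsics and any distortion apply to the point x, -y, -z); pixel columns grow to the right and rows downward; lengths in mm; the calibration is good to about 2 mm. A picture is of the moment at which its call begins. There is no depth.
- ctrl.finish_job(): hands the job in; it is judged then, once.
The state is a dict: "clock": time; "qpos": joint angles; "qd": joint speeds; "tau": joint torques, N m; "eef_pos": TCP position; "tool_rot": TCP orientation; "force": force on the tool from outside, world axes, zero at the start; "torque": the same for the moment, N m; "width": finger opening in mm; "gripper_force": force on a finger pad.
Only numpy, scipy, OpenCV 4.12 (cv2) and the standard library are available. Lean on these libraries where they do the work, as an engineer would, in place of code of your own. Each camera call takes 0.05 s, during which the arm holds its last target. There are 200 camera calls.

## Working session

There is one attempt and no reset: what is moved stays moved. The work goes in short steps, Python scripts to look and compute and a shell command to move; the robot and the scene stay as the last step left them, time stands still between calls to the robot, and variables do not carry over. Pictures are saved under pics/ and viewed, at most 10 in all, crops included, and the job is handed in when it is done.

```bash
ls; mkdir -p pics; python3 - <<'E'
from cell import ctrl
import cv2
for n in("top","side"):
    i=ctrl.get_image(n);cv2.imwrite(f"pics/{n}0.png",i["pixels"][:,:,::-1]);print(n,{k:v for k,v in i.items() if k!="pixels"})
print(ctrl.read_state())
E
```

```text
pics
top {'fx': 456.3396555909981, 'fy': 456.3396555909981, 'cx': 315.4892073199112, 'cy': 197.6048646991802, 'pose': array([[ 2.05267560e-02,  9.91578193e-01, -1.27872357e-01,
         3.97949224e+02],
       [-9.99786002e-01,  2.06867939e-02, -7.65577102e-05,
         8.80285273e+00],
       [ 2.56935615e-03,  1.27846565e-01,  9.91790630e-01,
         1.47882643e+03],
       [ 0.00000000e+00,  0.00000000e+00,  0.00000000e+00,
         1.00000000e+00]])}
side {'fx': 473.9211577256472, 'fy': 473.9211577256472, 'cx': 319.549163719201, 'cy': 186.06826510710408, 'pose': array([[ 9.99149039e-01,  3.53798046e-02, -2.12006385e-02,
         5.24594546e+02],
       [-3.90130128e-02,  6.43845504e-01, -7.64160292e-01,
        -1.33113020e+03],
       [-1.33859060e-02,  7.64337122e-01,  6.44677889e-01,
         1.23395429e+03],
       [ 0.00000000e+00,  0.00000000e+00,  0.00000000e+00,
         1.00000000e+00]])}
{'clock': 0.1, 'qpos': array([ 1.26321076,  0.62924807,  0.03848419,  1.51825634, -0.02700117,
        0.99630187, -0.02001256]), 'qd': array([ 6.18953234e-04, -5.02803844e-05,  4.27371775e-04, -4.09060609e-03,
       -1.85029506e-03,  1.10011649e-03, -1.39954756e-03]), 'tau': array([ 2.61489055e-03, -5.64544487e+01,  1.23060577e+00, -1.93974960e+01,
        1.13508772e-02,  5.51270175e-03, -4.36704727e-05]), 'eef_pos': array([ 155.50917146, -630.55349235,  230.48910631]), 'tool_rot': array([-3.13989850e+00,  3.87461726e-05,  2.41740766e-01]), 'force': array([-0.46063577, -0.08094731, -0.42384969]), 'torque': array([-0.01425588, -0.01926198,  0.00661101]), 'gripper_force': 0.0, 'width': 85.36703141347975}
```

View pics/top0.png

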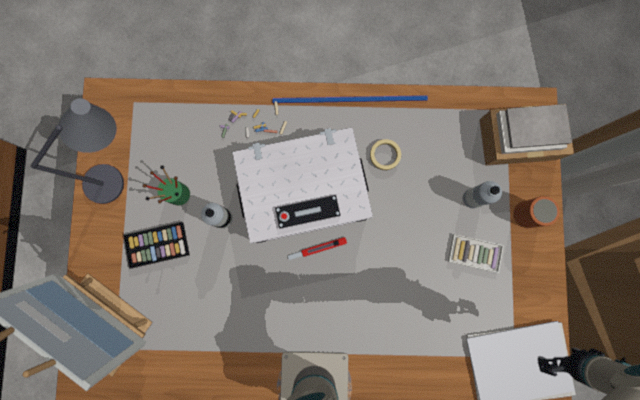

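View pics/side0.png

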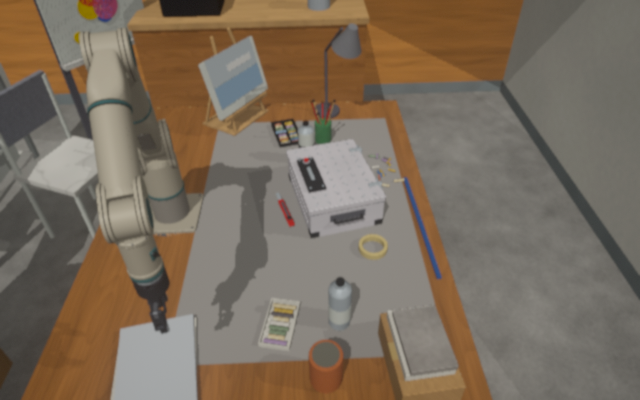

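The top view shows the chest around (302,187) with its plate at (308,211) and the red button at its left end (285,215). In the side view the plate is at (312,174). Next I'll measure the plate, T-bar and button.

```bash
cat > h.py <<'E'
from cell import ctrl
import cv2, numpy as np
def ray(i,u,v):
    d=np.array([(u-i["cx"])/i["fx"],-(v-i["cy"])/i["fy"],-1.]);P=i["pose"]
    d=P[:3,:3]@d; return P[:3,3],d/np.linalg.norm(d)
def plane(i,u,v,z):
    o,d=ray(i,u,v); return o+d*(z-o[2])/d[2]
def tri(a,ua,b,ub):
    o1,d1=ray(a,*ua);o2,d2=ray(b,*ub)
    s=np.linalg.lstsq(np.c_[d1,-d2],o2-o1,rcond=None)[0]
    p,q=o1+s[0]*d1,o2+s[1]*d2; return (p+q)/2,np.linalg.norm(p-q)
def blob(m,box):
    x0,y0,x1,y1=box;z=np.zeros_like(m,np.uint8);z[y0:y1,x0:x1]=m[y0:y1,x0:x1]*255
    return max(cv2.findContours(z,cv2.RETR_EXTERNAL,cv2.CHAIN_APPROX_NONE)[0],key=cv2.contourArea)
def cen(c):
    m=cv2.moments(c);return m["m10"]/m["m00"],m["m01"]/m["m00"]
E
python3 - <<'E'
from h import *
np.set_printoptions(precision=1,suppress=True)
T=ctrl.get_image("top");S=ctrl.get_image("side")
pc={};bc={}
for n,i,box in(("top",T,(265,190,350,235)),("side",S,(292,150,332,200))):
    p=i["pixels"].astype(int);r,g,b=p[...,0],p[...,1],p[...,2]
    dark=(p.max(2)<75)|((r>g+45)&(r>b+45)); red=(r>g+45)&(r>b+45)
    c=blob(dark,box);rc=blob(red,box);pc[n]=cen(c);bc[n]=cen(rc)
    q=np.array([plane(i,*x,153)[:2] for x in c[:,0,:]],np.float32)
    R=cv2.minAreaRect(q);print(n,"plate",R,"px",pc[n],"red",bc[n],cv2.contourArea(rc),plane(i,*bc[n],166))
print("tri plate",tri(T,pc["top"],S,pc["side"]),"button",tri(T,bc["top"],S,bc["side"]))
# lid outline in top
p=T["pixels"].astype(int);l=(p.min(2)>175)
c=blob(l,(225,120,380,250));q=np.array([plane(T,*x,138)[:2] for x in c[:,0,:]],np.float32);print("lid",cv2.minAreaRect(q))
a=cv2.resize(T["pixels"][120:250,225:380],None,fx=2.5,fy=2.5,interpolation=2);b=cv2.resize(S["pixels"][135:235,280:390],None,fx=3.2,fy=3.2,interpolation=2)
H=max(a.shape[0],b.shape[0]);f=lambda x:cv2.copyMakeBorder(x,0,H-x.shape[0],0,0,0)
cv2.imwrite("pics/z.png",np.hstack([f(a),f(b)])[:,:,::-1])
E
```

```text
top plate ((528.38134765625, 32.39807891845703), (60.70518493652344, 180.09573364257812), 13.297595024108887) px (307.1657126082489, 211.23792749156024) red (283.5, 215.5) 23.0 [513.2 100.1 166. ]
side plate ((530.6453857421875, 18.88652801513672), (57.74745178222656, 177.52279663085938), 13.231949806213379) px (311.1380952380952, 175.45584415584415) red (305.8484848484848, 159.5) 11.0 [514.5  91.9 166. ]
tri plate (array([531. ,  32.7, 135.8]), np.float64(2.090394788433761)) button (array([514.1, 100.6, 159.4]), np.float64(0.5968818234731583))
lid ((610.229248046875, 50.5159912109375), (278.091552734375, 366.5206604003906), 13.204591751098633)
```

View pics/z.png

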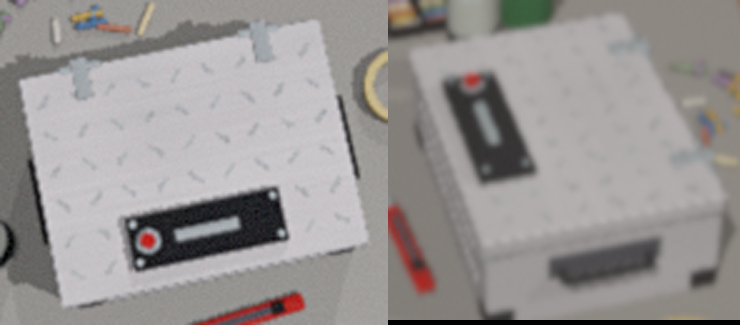

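The crops show the plate's long side tilted about 13.3°, with the red button at its +y end and the T-bar flush in the middle. Top-view checks agree:
- **Button to spindle:** 69.4 mm, against 70 mm given.
- **Lid:** 278 x 367 mm.
- **Plate centre from the lid outline:** (527.5, 31), against (528.4, 32.4) measured directly.

Next I'll compute an arc to a point above the button.

```bash
cat >> h.py <<'E'
from scipy.spatial.transform import Rotation as Ro
def delta(target,yaw=None):
    s=ctrl.read_state();R=Ro.from_euler("xyz",s["tool_rot"]);d=R.inv().apply(np.array(target)-s["eef_pos"])
    return d.round(2)
E
python3 - <<'E'
from h import *
np.set_printoptions(precision=1,suppress=True)
T=ctrl.get_image("top");S=ctrl.get_image("side")
print("bar tri",tri(T,(308.2,211.2),S,(310.9,173.4)), "bar top plane",plane(T,308.2,211.2,153))
s=ctrl.read_state()
for dx,dy,dth in((.0375,-.0054,-3.725),(.0385,-.004,-3.725)):
    p=s["eef_pos"].copy();R=Ro.from_euler("xyz",s["tool_rot"])
    for k in range(24):
        p=p+R.apply([dx*1e3,dy*1e3,0]);R=R*Ro.from_rotvec([0,0,dth],degrees=True)
        if k%6==5: print(k,p,np.hypot(*p[:2]),R.as_euler("xyz",degrees=True))
E
```

```text
bar tri (array([530.2,  29.5, 148.1]), np.float64(2.4743998579955235)) bar top plane [528.5  29.3 153. ]
5 [ 348.5 -513.3  231. ] 620.455205346965 [-180.    -0.    36.2]
11 [ 482.3 -331.2  231.1] 585.0427415908517 [-180.    -0.    58.6]
17 [ 536.7 -111.9  231.3] 548.2406586159401 [-180.    -0.    80.9]
23 [503.7 111.5 231.4] 515.8578372370558 [180.   -0.  103.3]
5 [ 357.3 -518.6  231. ] 629.8032482113754 [-180.    -0.    36.2]
11 [ 501.2 -338.1  231.1] 604.5641125741798 [-180.    -0.    58.6]
17 [ 565.6 -116.5  231.3] 577.4431382279669 [-180.    -0.    80.9]
23 [540.9 113.  231.4] 552.5368128194075 [180.   -0.  103.3]
```

```bash
A='[[0,0,-3.725],[0.0375,-0.0054,0],1]'
python3 -m handwheel '[[[0,0,-3.725],[0.0375,-0.0054,0],1],[[0,0,-3.725],[0.0375,-0.0054,0],1],[[0,0,-3.725],[0.0375,-0.0054,0],1],[[0,0,-3.725],[0.0375,-0.0054,0],1],[[0,0,-3.725],[0.0375,-0.0054,0],1]]'
python3 -m handwheel '[[[0,0,-3.725],[0.0375,-0.0054,0],1],[[0,0,-3.725],[0.0375,-0.0054,0],1],[[0,0,-3.725],[0.0375,-0.0054,0],1],[[0,0,-3.725],[0.0375,-0.0054,0],1],[[0,0,-3.725],[0.0375,-0.0054,0],1]]'
```

```text
clock: 0.72
eef_pos: [321.5, -537.4, 231.3]
tool_rot: [3.141, -0.0, 0.57]
force: [0.8, -0.1, -0.9]
width: 25.7
gripper_force: 0.0
clock: 1.13
eef_pos: [447.2, -396.4, 231.4]
tool_rot: [3.141, -0.0, 0.895]
force: [0.3, -0.9, -0.5]
width: -0.1
gripper_force: 0.0
```

```bash
python3 -m handwheel '[[[0,0,-3.725],[0.0375,-0.0054,0],1],[[0,0,-3.725],[0.0375,-0.0054,0],1],[[0,0,-3.725],[0.0375,-0.0054,0],1],[[0,0,-3.725],[0.0375,-0.0054,0],1],[[0,0,-3.725],[0.0375,-0.0054,0],1]]'
python3 -m handwheel '[[[0,0,-3.725],[0.0375,-0.0054,0],1],[[0,0,-3.725],[0.0375,-0.0054,0],1],[[0,0,-3.725],[0.0375,-0.0054,0],1],[[0,0,-3.725],[0.0375,-0.0054,0],1],[[0,0,-3.725],[0.0375,-0.0054,0],1]]'
python3 -m handwheel '[[[0,0,-3.725],[0.0375,-0.0054,0],1],[[0,0,-3.725],[0.0275,-0.0054,0],1],[[0,0,-3.725],[0.015,-0.0054,0],1],[[0,0,-3.725],[0,0,0],1],[[0,0,0],[0,0,0],1]]'
python3 - <<'E'
from h import *
s=ctrl.read_state();print(s["qpos"].round(2),s["eef_pos"],s["tool_rot"],delta((513,100.3,190)))
E
```

```text
clock: 1.55
eef_pos: [521.1, -222.8, 231.4]
tool_rot: [3.141, -0.0, 1.22]
force: [0.6, 1.5, -0.1]
width: -0.1
gripper_force: 0.0
clock: 1.97
eef_pos: [535.8, -34.6, 231.4]
tool_rot: [3.141, -0.0, 1.545]
force: [0.8, 0.2, 0.2]
width: 0.3
gripper_force: 0.0
clock: 2.38
eef_pos: [517.4, 43.0, 231.4]
tool_rot: [-3.141, 0.001, 1.806]
force: [0.1, -0.6, -0.2]
width: -0.1
gripper_force: 0.0
[ 0.16  0.47 -0.42  1.87  0.25  0.85 -0.16] [517.42298675  43.02748734 231.37966894] [-3.14131253e+00  5.17115903e-04  1.80611630e+00] [56.75  9.06 41.35]
```

```bash
python3 -m handwheel '[[[0,0,0],[0.028,0.0045,0.01],1],[[0,0,0],[0.028,0.0045,0.01],1],[[0,0,0],[0,0,0.015],1],[[0,0,0],[0,0,0.012],1],[[0,0,0],[0,0,0.005],1]]'
python3 -m handwheel '[[[0,0,0],[0,0,0.002],1],[[0,0,0],[0,0,0.002],1],[[0,0,0],[0,0,0.002],1],[[0,0,0],[0,0,0],1]]'
```

```text
clock: 2.8
eef_pos: [513.2, 97.7, 177.8]
tool_rot: [-3.139, 0.001, 1.799]
force: [-0.6, -0.8, 0.4]
width: -0.2
gripper_force: 0.0
clock: 3.13
eef_pos: [514.1, 98.9, 173.5]
tool_rot: [3.141, 0.0, 1.801]
force: [-0.4, -0.8, -0.8]
width: -0.1
gripper_force: 0.0
```

```bash
python3 -m handwheel '[[[0,0,0],[0,0,0.001],1],[[0,0,0],[0,0,0.001],1],[[0,0,0],[0,0,0],1],[[0,0,0],[0,0,0],1]]' | egrep 'pos|force: \['
python3 -m handwheel '[[[0,0,0],[0,0,0.001],1],[[0,0,0],[0,0,0],1],[[0,0,0],[0,0,0],1]]' | egrep 'pos|force: \['
python3 -m handwheel '[[[0,0,0],[0,0,0.001],1],[[0,0,0],[0,0,0],1],[[0,0,0],[0,0,0],1]]' | egrep 'pos|force: \['
```

```text
eef_pos: [513.9, 99.4, 171.5]
force: [0.6, -0.9, 0.2]
eef_pos: [513.7, 99.4, 170.3]
force: [-0.4, 0.3, -0.2]
eef_pos: [513.7, 99.4, 169.3]
force: [0.8, 0.3, -1.1]
```

```bash
python3 -m handwheel '[[[0,0,0],[0,0,0.001],1],[[0,0,0],[0,0,0],1],[[0,0,0],[0,0,0],1]]' | egrep 'pos|force: \['
python3 -m handwheel '[[[0,0,0],[0,0,0.001],1],[[0,0,0],[0,0,0],1],[[0,0,0],[0,0,0],1]]' | egrep 'pos|force: \['
```

```text
eef_pos: [513.8, 99.4, 168.3]
force: [-0.1, -0.9, 0.3]
eef_pos: [513.7, 99.4, 167.2]
force: [-0.3, 0.1, 1.1]
```

```bash
python3 -m handwheel '[[[0,0,0],[0,0,0.001],1],[[0,0,0],[0,0,0],1],[[0,0,0],[0,0,0],1]]' | egrep 'pos|force: \['
python3 -m handwheel '[[[0,0,0],[0,0,0],1]]' | egrep 'force: \['
python3 -m handwheel '[[[0,0,0],[0,0,0],1]]' | egrep 'force: \['
```

```text
eef_pos: [513.8, 99.4, 166.3]
force: [-0.1, -0.2, -0.5]
force: [0.3, -1.1, 0.3]
force: [0.8, 0.3, -0.9]
```

```bash
python3 -m handwheel '[[[0,0,0],[0,0,0.001],1],[[0,0,0],[0,0,0],1],[[0,0,0],[0,0,0],1]]' | egrep 'pos|force: \['
python3 -m handwheel '[[[0,0,0],[0,0,0],1]]' | egrep 'force: \['
python3 -m handwheel '[[[0,0,0],[0,0,0],1]]' | egrep 'force: \['
```

```text
eef_pos: [513.9, 99.5, 165.4]
force: [-0.3, -0.4, 0.2]
force: [-0.2, 0.1, 1.1]
force: [0.5, 0.1, 0.7]
```

```bash
python3 -m handwheel '[[[0,0,0],[0,0,0.001],1],[[0,0,0],[0,0,0],1],[[0,0,0],[0,0,0],1]]' | egrep 'pos|force: \['
python3 -m handwheel '[[[0,0,0],[0,0,0],1]]' | egrep 'force: \['
python3 -m handwheel '[[[0,0,0],[0,0,0],1]]' | egrep 'force: \['
```

```text
eef_pos: [513.9, 99.5, 164.4]
force: [-0.5, -0.1, 3.5]
force: [0.3, 0.5, 3.3]
force: [-0.5, 0.3, 2.4]
```

```bash
python3 -m handwheel '[[[0,0,0],[0,0,0.001],1],[[0,0,0],[0,0,0],1],[[0,0,0],[0,0,0],1]]' | egrep 'pos|force: \['
python3 -m handwheel '[[[0,0,0],[0,0,0],1]]' | egrep 'force: \['
python3 -m handwheel '[[[0,0,0],[0,0,0],1]]' | egrep 'force: \['
```

```text
eef_pos: [513.9, 99.5, 163.3]
force: [-0.4, -0.1, 4.0]
force: [-1.0, -0.2, 4.2]
force: [-0.3, 0.7, 4.1]
```

```bash
python3 -m handwheel '[[[0,0,0],[0,0,0.0005],1],[[0,0,0],[0,0,0],1],[[0,0,0],[0,0,0],1]]' | egrep 'pos|force: \['
python3 -m handwheel '[[[0,0,0],[0,0,0],1]]' | egrep 'force: \['
cat > look.py <<'E'
from h import *
import sys
S=ctrl.get_image("side");cv2.imwrite(f"pics/{sys.argv[1]}.png",S["pixels"][:,:,::-1])
o=cv2.imread("pics/side0.png");c=S["pixels"][:,:,::-1]
d=np.abs(c.astype(int)-o).max(2)[160:190,300:325];print("changed px over bar:",(d>40).sum())
cv2.imwrite(f"pics/{sys.argv[1]}z.png",cv2.resize(c[110:240,240:400],None,fx=4,fy=4,interpolation=2))
E
python3 look.py p1
```

```text
eef_pos: [513.9, 99.4, 162.9]
force: [-0.4, 0.1, 4.5]
force: [-1.0, -0.8, 4.7]
changed px over bar: 0
```

```bash
python3 -m handwheel '[[[0,0,0],[0,0,0.0004],1],[[0,0,0],[0,0,0],1],[[0,0,0],[0,0,0],1],[[0,0,0],[0,0,0],1]]' | egrep 'pos|force: \['
python3 look.py p2
```

```text
eef_pos: [513.8, 99.5, 162.4]
force: [-0.2, 0.9, 3.3]
changed px over bar: 0
```

View pics/p2z.png

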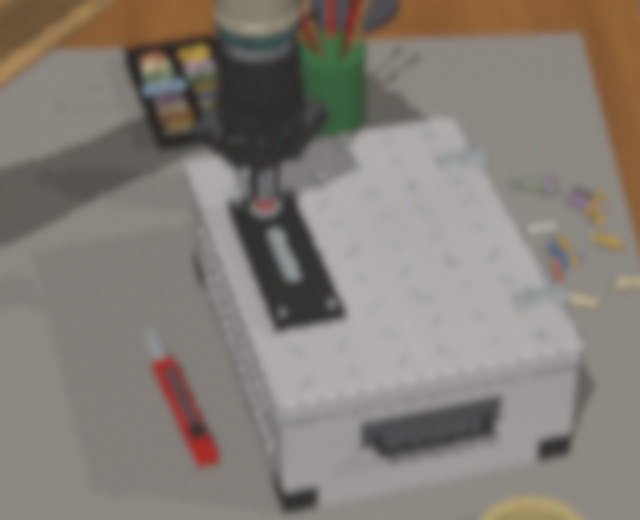

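The finger rests on the button at crop (264,205), and the T-bar at crop (283,255) is still flush. I'll keep pressing in small steps.

```bash
python3 -m handwheel '[[[0,0,0],[0,0,0.0003],1],[[0,0,0],[0,0,0],1],[[0,0,0],[0,0,0],1],[[0,0,0],[0,0,0],1]]' | egrep 'pos|force: \['
python3 look.py p3
```

```text
eef_pos: [513.8, 99.4, 162.2]
force: [-0.2, -0.1, 3.9]
changed px over bar: 0
```

```bash
python3 -m handwheel '[[[0,0,0],[0,0,0],1]]' | egrep 'pos|force: \['
python3 -m handwheel '[[[0,0,0],[0,0,0],1]]' | egrep 'force: \['
python3 look.py p3
```

```text
eef_pos: [513.8, 99.5, 162.1]
force: [-0.1, -0.1, 4.7]
force: [-0.6, -0.3, 4.8]
changed px over bar: 0
```

```bash
python3 -m handwheel '[[[0,0,0],[0,0,0.0003],1],[[0,0,0],[0,0,0],1],[[0,0,0],[0,0,0],1],[[0,0,0],[0,0,0],1]]' | egrep 'pos|force: \['
python3 look.py p3
```

```text
eef_pos: [513.8, 99.4, 161.7]
force: [-0.0, 0.1, 3.7]
changed px over bar: 50
```

```bash
python3 -m handwheel '[[[0,0,0],[0,0,0],1],[[0,0,0],[0,0,0],1]]' | egrep 'pos|force: \['
python3 look.py p3
```

```text
eef_pos: [513.8, 99.4, 161.8]
force: [0.4, 0.3, 2.4]
changed px over bar: 57
```

The bar's pixels changed and the force dropped, so it looks popped. I'll retract and look.

```bash
python3 -m handwheel '[[[0,0,0],[0,0,-0.003],1],[[0,0,0],[0,0,-0.015],1],[[0,0,0],[0,0,-0.02],0.5],[[0,0,0],[0,0,-0.025],0.5],[[0,0,0],[0,0,0],0.5]]'
python3 look.py p4
python3 - <<'E'
from h import *
T=ctrl.get_image("top");S=ctrl.get_image("side")
cv2.imwrite("pics/t4.png",cv2.resize(T["pixels"][170:250,250:370],None,fx=5,fy=5,interpolation=2)[:,:,::-1])
cv2.imwrite("pics/c4.png",np.hstack([cv2.resize(T["pixels"][180:240,270:340],(350,300),interpolation=2),cv2.resize(S["pixels"][140:200,280:350],(350,300),interpolation=2)])[:,:,::-1])
print(plane(T,308.2,211.2,183), delta((527.5,31,206)),delta((527.5,31,175)))
E
```

```text
clock: 8.52
eef_pos: [515.7, 100.2, 228.4]
tool_rot: [3.136, 0.0, 1.802]
force: [0.1, 1.8, -0.4]
width: 35.8
gripper_force: 0.0
changed px over bar: 55
[525.50104811  28.88506984 183.        ] [-69.46  -1.68  18.47] [-69.45  -1.65  49.47]
```

View pics/c4.png

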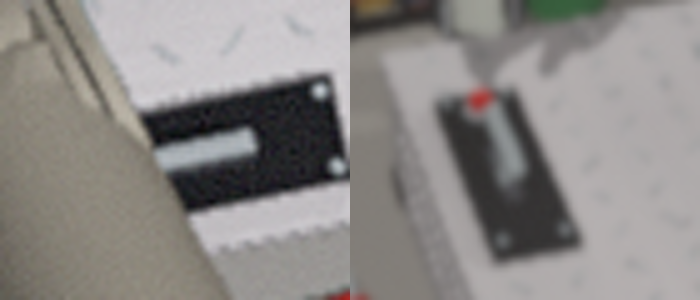

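The T-bar is popped: in the side view it stands clear of its slot, with its shadow below at crop (510,188). Now I'll move over the spindle and take hold of the bar.

```bash
python3 -m handwheel '[[[0,0,0],[-0.035,-0.001,0],0.5],[[0,0,0],[-0.034,0,0],0.5],[[0,0,0],[0,0,0.012],0.5],[[0,0,0],[0,0,0],0.5],[[0,0,0],[0,0,0],0.5]]' >/dev/null
python3 - <<'E'
from h import *
print(delta((528.3,30.5,159)),ctrl.read_state()["tool_rot"])
E
```

```text
[-1.85  0.84 52.44] [-3.13800821e+00 -1.18657389e-03  1.80198223e+00]
```

```bash
python3 -m handwheel '[[[0,0,0],[-0.0018,0.0008,0.016],0.5],[[0,0,0],[0,0,0.016],0.5],[[0,0,0],[0,0,0.012],0.5],[[0,0,0],[0,0,0.006],0.5],[[0,0,0],[0,0,0],0.5]]'
python3 -m handwheel '[[[0,0,0],[0,0,0.002],0.5],[[0,0,0],[0,0,0],0.5],[[0,0,0],[0,0,0],0.5]]'
```

```text
clock: 9.5
eef_pos: [528.6, 31.7, 161.7]
tool_rot: [-3.139, -0.001, 1.804]
force: [0.0, -0.6, -0.1]
width: 42.4
gripper_force: 0.0
clock: 9.75
eef_pos: [530.3, 30.8, 161.5]
tool_rot: [3.14, 0.0, 1.803]
force: [-1.1, 0.1, -0.6]
width: 43.0
gripper_force: 0.0
```

```bash
python3 -m handwheel '[[[0,0,0],[0,0,0],0.75],[[0,0,0],[0,0,0],0.75],[[0,0,0],[0,0,0],0.78],[[0,0,0],[0,0,0],0.8],[[0,0,0],[0,0,0],0.8]]'
```

```text
clock: 10.17
eef_pos: [529.9, 30.4, 160.9]
tool_rot: [3.141, 0.0, 1.802]
force: [0.1, 0.3, -0.5]
width: 17.2
gripper_force: 0.0
```

```bash
python3 -m handwheel '[[[0,0,0],[0,0,0],0.83],[[0,0,0],[0,0,0],0.86],[[0,0,0],[0,0,0],0.86],[[0,0,0],[0,0,0],0.86]]'
python3 -c "
from cell import ctrl
s=ctrl.read_state();print(s['torque'],s['force'],s['eef_pos'],s['qpos'].round(2))"
```

```text
clock: 10.5
eef_pos: [529.8, 30.4, 160.9]
tool_rot: [3.142, 0.0, 1.802]
force: [0.0, -0.4, 2.6]
width: 12.2
gripper_force: 24.3
[-0.06020547  0.105219    0.0290119 ] [ 0.04358165 -0.37801639  2.55983643] [529.81280875  30.43905609 160.92686871] [ 0.14  0.58 -0.38  1.92  0.32  0.71 -0.19]
```

```bash
cat > st.py <<'E'
from cell import ctrl
s=ctrl.read_state();print("t",s["clock"],"turned",round(1.802-s["tool_rot"][2],3),"tau",s["torque"].round(2),"F",s["force"].round(1),"pos",s["eef_pos"].round(1),"g",s["width"].round(1),s["gripper_force"],"q",s["qpos"].round(2))
E
python3 -m handwheel '[[[0,0,2],[0,0,-0.0005],0.9],[[0,0,3],[0,0,0],0.9],[[0,0,4],[0,0,0],0.9],[[0,0,4],[0,0,0],0.9]]'>/dev/null;python3 st.py
python3 -m handwheel '[[[0,0,4],[0,0,0],0.9],[[0,0,4],[0,0,0],0.9],[[0,0,4],[0,0,0],0.9],[[0,0,0],[0,0,0],0.9]]'>/dev/null;python3 st.py
```

```text
Traceback (most recent call last):
  File "st.py", line 2, in <module>
    s=ctrl.read_state();print("t",s["clock"],"turned",round(1.802-s["tool_rot"][2],3),"tau",s["torque"].round(2),"F",s["force"].round(1),"pos",s["eef_pos"].round(1),"g",s["width"].round(1),s["gripper_force"],"q",s["qpos"].round(2))
                                                                                                                                                                         ^^^^^^^^^^^^^^^^
AttributeError: 'float' object has no attribute 'round'
Traceback (most recent call last):
  File "st.py", line 2, in <module>
    s=ctrl.read_state();print("t",s["clock"],"turned",round(1.802-s["tool_rot"][2],3),"tau",s["torque"].round(2),"F",s["force"].round(1),"pos",s["eef_pos"].round(1),"g",s["width"].round(1),s["gripper_force"],"q",s["qpos"].round(2))
                                                                                                                                                                         ^^^^^^^^^^^^^^^^
AttributeError: 'float' object has no attribute 'round'
```

```bash
sed -i 's/s\["width"\].round(1)/round(s["width"],1)/' st.py; python3 st.py
python3 -m handwheel '[[[0,0,3],[0,0,0],0.9],[[0,0,4],[0,0,0],0.9],[[0,0,4],[0,0,0],0.9],[[0,0,4],[0,0,0],0.9]]'>/dev/null;python3 st.py
```

```text
t 11.1667 turned 0.437 tau [-0.13 -0.01  0.06] F [ 0.1  0.  -0.5] pos [529.8  30.5 161.3] g 11.2 60.154112577438354 q [ 0.06  0.56 -0.25  1.92  0.21  0.69 -0.53]
t 11.5 turned 0.699 tau [-0.04 -0.03  0.34] F [ 0.  -0.4 -0.3] pos [529.8  30.5 161.3] g 11.7 60.18853425979614 q [ 0.01  0.56 -0.18  1.92  0.15  0.68 -0.73]
```

```bash
python3 -m handwheel '[[[0,0,4],[0,0,0],0.9],[[0,0,4],[0,0,0],0.9],[[0,0,3],[0,0,0],0.9],[[0,0,2],[0,0,0],0.9]]'>/dev/null;python3 st.py
for i in 1; do python3 -m handwheel '[[[0,0,1],[0,0,0],0.9],[[0,0,0],[0,0,0],0.9]]'>/dev/null;python3 st.py;done
python3 -m handwheel '[[[0,0,1],[0,0,0],0.9],[[0,0,0],[0,0,0],0.9]]'>/dev/null;python3 st.py
```

```text
t 11.8333 turned 0.925 tau [-0.06  0.09  0.16] F [-0.1  0.2  1. ] pos [529.8  30.5 161.3] g 11.6 60.20716667175293 q [-0.03  0.56 -0.11  1.92  0.1   0.67 -0.9 ]
t 12.0 turned 0.941 tau [-0.05  0.08  0.2 ] F [-0.1 -0.2  0.3] pos [529.8  30.5 161.3] g 11.6 60.19683837890625 q [-0.04  0.55 -0.11  1.92  0.09  0.67 -0.91]
t 12.1667 turned 0.96 tau [-0.03 -0.01  0.17] F [-0.3 -0.1  1.1] pos [529.7  30.5 161.3] g 11.8 60.17819166183472 q [-0.04  0.55 -0.1   1.92  0.09  0.67 -0.92]
```

```bash
echo '
import sys
sys.exit(s["torque"][2]>0.33)' >> st.py
python3 -m handwheel '[[[0,0,1],[0,0,0],0.9],[[0,0,0],[0,0,0],0.9]]'>/dev/null;python3 st.py && 
python3 -m handwheel '[[[0,0,1],[0,0,0],0.9],[[0,0,0],[0,0,0],0.9]]'>/dev/null;python3 st.py && 
python3 -m handwheel '[[[0,0,1],[0,0,0],0.9],[[0,0,0],[0,0,0],0.9]]'>/dev/null && python3 st.py && 
python3 -m handwheel '[[[0,0,1],[0,0,0],0.9],[[0,0,0],[0,0,0],0.9]]'>/dev/null && python3 st.py && 
python3 -m handwheel '[[[0,0,1],[0,0,0],0.9],[[0,0,0],[0,0,0],0.9]]'>/dev/null && python3 st.py && 
python3 -m handwheel '[[[0,0,1],[0,0,0],0.9],[[0,0,0],[0,0,0],0.9]]'>/dev/null && python3 st.py
```

```text
t 12.3333 turned 0.978 tau [0.   0.02 0.14] F [-0.4  0.1  0. ] pos [529.8  30.5 161.3] g 11.9 60.15694856643677 q [-0.04  0.55 -0.1   1.92  0.08  0.67 -0.94]
t 12.3333 turned 0.978 tau [0.   0.02 0.14] F [-0.4  0.1  0. ] pos [529.8  30.5 161.3] g 11.9 60.15694856643677 q [-0.04  0.55 -0.1   1.92  0.08  0.67 -0.94]False
False
```

```bash
sed -i 's/sys.exit(s\(.*\))$/sys.exit(int(s\1))/' st.py
python3 -m handwheel '[[[0,0,1],[0,0,0],0.9],[[0,0,0],[0,0,0],0.9]]'>/dev/null && python3 st.py && 
python3 -m handwheel '[[[0,0,1],[0,0,0],0.9],[[0,0,0],[0,0,0],0.9]]'>/dev/null && python3 st.py && 
python3 -m handwheel '[[[0,0,1],[0,0,0],0.9],[[0,0,0],[0,0,0],0.9]]'>/dev/null && python3 st.py && 
python3 -m handwheel '[[[0,0,1],[0,0,0],0.9],[[0,0,0],[0,0,0],0.9]]'>/dev/null && python3 st.py && 
python3 -m handwheel '[[[0,0,1],[0,0,0],0.9],[[0,0,0],[0,0,0],0.9]]'>/dev/null && python3 st.py && 
python3 -m handwheel '[[[0,0,1],[0,0,0],0.9],[[0,0,0],[0,0,0],0.9]]'>/dev/null && python3 st.py
```

```text
t 12.5 turned 0.996 tau [-0.01  0.07  0.16] F [ 0.2 -1.4 -0.2] pos [529.8  30.5 161.3] g 11.6 60.12600302696228 q [-0.05  0.55 -0.09  1.92  0.08  0.67 -0.95]
t 12.6667 turned 1.013 tau [-0.03  0.13  0.18] F [ 0.2 -0.6 -0.3] pos [529.8  30.5 161.3] g 11.2 60.102431774139404 q [-0.05  0.55 -0.09  1.92  0.07  0.67 -0.97]
t 12.8333 turned 1.031 tau [-0.04  0.06  0.17] F [-0.1 -0.8  0.6] pos [529.8  30.5 161.3] g 11.6 60.08212387561798 q [-0.05  0.55 -0.08  1.92  0.07  0.67 -0.98]
t 13.0 turned 1.048 tau [-0.05  0.05  0.12] F [-0.3 -0.2 -0.2] pos [529.7  30.5 161.3] g 11.5 60.063831210136414 q [-0.06  0.55 -0.08  1.92  0.07  0.67 -0.99]
t 13.1667 turned 1.066 tau [0.03 0.09 0.13] F [ 0.4  1.  -0.5] pos [529.8  30.5 161.3] g 11.7 60.04732847213745 q [-0.06  0.55 -0.07  1.92  0.06  0.67 -1.01]
t 13.3333 turned 1.083 tau [-0.02  0.09  0.2 ] F [-0.8 -0.6  0.1] pos [529.8  30.5 161.3] g 11.6 60.031458735466 q [-0.07  0.55 -0.07  1.92  0.06  0.67 -1.02]
```

```bash
python3 st.py >/dev/null && python3 -m handwheel '[[[0,0,1],[0,0,0],0.9],[[0,0,0],[0,0,0],0.9]]'>/dev/null && python3 st.py && 
python3 -m handwheel '[[[0,0,1],[0,0,0],0.9],[[0,0,0],[0,0,0],0.9]]'>/dev/null && python3 st.py && 
python3 -m handwheel '[[[0,0,1],[0,0,0],0.9],[[0,0,0],[0,0,0],0.9]]'>/dev/null && python3 st.py && 
python3 -m handwheel '[[[0,0,1],[0,0,0],0.9],[[0,0,0],[0,0,0],0.9]]'>/dev/null && python3 st.py && 
python3 -m handwheel '[[[0,0,1],[0,0,0],0.9],[[0,0,0],[0,0,0],0.9]]'>/dev/null && python3 st.py && 
python3 -m handwheel '[[[0,0,1],[0,0,0],0.9],[[0,0,0],[0,0,0],0.9]]'>/dev/null && python3 st.py
```

```text
t 13.5 turned 1.101 tau [0.   0.07 0.21] F [-0.5 -0.4 -1. ] pos [529.8  30.5 161.3] g 11.8 60.01730024814606 q [-0.07  0.55 -0.06  1.92  0.05  0.67 -1.03]
t 13.6667 turned 1.118 tau [0.03 0.1  0.12] F [-0.9  0.1 -0.7] pos [529.8  30.5 161.3] g 11.8 60.008084177970886 q [-0.07  0.55 -0.06  1.92  0.05  0.67 -1.04]
t 13.8333 turned 1.135 tau [0.08 0.11 0.17] F [-1.1 -0.2 -1.4] pos [529.8  30.5 161.3] g 11.8 60.0047242641449 q [-0.08  0.55 -0.05  1.92  0.04  0.67 -1.06]
t 14.0 turned 1.153 tau [0.   0.15 0.18] F [-0.2  0.1 -1.2] pos [529.8  30.5 161.3] g 11.6 60.002025961875916 q [-0.08  0.55 -0.05  1.92  0.04  0.67 -1.07]
t 14.1667 turned 1.17 tau [0.09 0.11 0.18] F [-0.5  0.3 -1.2] pos [529.8  30.5 161.3] g 11.5 60.00042378902435 q [-0.08  0.55 -0.04  1.92  0.04  0.67 -1.08]
t 14.3333 turned 1.188 tau [0.06 0.12 0.15] F [-0.   0.9 -1.4] pos [529.8  30.5 161.3] g 11.5 59.99968707561493 q [-0.09  0.55 -0.04  1.92  0.03  0.67 -1.1 ]
```

```bash
python3 st.py >/dev/null && python3 -m handwheel '[[[0,0,1],[0,0,0],0.9],[[0,0,0],[0,0,0],0.9]]'>/dev/null && python3 st.py && 
python3 -m handwheel '[[[0,0,1],[0,0,0],0.9],[[0,0,0],[0,0,0],0.9]]'>/dev/null && python3 st.py && 
python3 -m handwheel '[[[0,0,1],[0,0,0],0.9],[[0,0,0],[0,0,0],0.9]]'>/dev/null && python3 st.py && 
python3 -m handwheel '[[[0,0,1],[0,0,0],0.9],[[0,0,0],[0,0,0],0.9]]'>/dev/null && python3 st.py && 
python3 -m handwheel '[[[0,0,1],[0,0,0],0.9],[[0,0,0],[0,0,0],0.9]]'>/dev/null && python3 st.py && 
python3 -m handwheel '[[[0,0,1],[0,0,0],0.9],[[0,0,0],[0,0,0],0.9]]'>/dev/null && python3 st.py
```

```text
t 14.5 turned 1.205 tau [0.11 0.12 0.18] F [-0.2 -0.  -1.6] pos [529.8  30.5 161.3] g 11.7 59.999409914016724 q [-0.09  0.55 -0.03  1.92  0.03  0.67 -1.11]
t 14.6667 turned 1.223 tau [0.09 0.19 0.15] F [ 0.  -0.2 -0.9] pos [529.8  30.5 161.3] g 11.4 59.999640583992004 q [-0.09  0.55 -0.03  1.92  0.02  0.67 -1.12]
t 14.8333 turned 1.24 tau [0.09 0.18 0.15] F [-1.4  0.7 -1.7] pos [529.8  30.5 161.3] g 11.7 59.999926686286926 q [-0.1   0.55 -0.02  1.92  0.02  0.67 -1.14]
t 15.0 turned 1.258 tau [0.07 0.17 0.19] F [-1.4 -0.  -0.6] pos [529.8  30.5 161.3] g 11.9 60.00054895877838 q [-0.1   0.55 -0.02  1.92  0.01  0.67 -1.15]
t 15.1667 turned 1.275 tau [0.1  0.18 0.15] F [-1.2  1.2 -1. ] pos [529.8  30.5 161.3] g 11.8 60.001147985458374 q [-0.1   0.55 -0.01  1.92  0.01  0.67 -1.16]
t 15.3333 turned 1.292 tau [0.08 0.2  0.11] F [-0.8  0.8 -1.2] pos [529.8  30.5 161.3] g 11.5 60.00186860561371 q [-0.11  0.55 -0.01  1.92  0.    0.67 -1.18]
```

```bash
python3 st.py >/dev/null && python3 -m handwheel '[[[0,0,1],[0,0,0],0.9],[[0,0,0],[0,0,0],0.9]]'>/dev/null && python3 st.py && 
python3 -m handwheel '[[[0,0,1],[0,0,0],0.9],[[0,0,0],[0,0,0],0.9]]'>/dev/null && python3 st.py && 
python3 -m handwheel '[[[0,0,1],[0,0,0],0.9],[[0,0,0],[0,0,0],0.9]]'>/dev/null && python3 st.py && 
python3 -m handwheel '[[[0,0,1],[0,0,0],0.9],[[0,0,0],[0,0,0],0.9]]'>/dev/null && python3 st.py && 
python3 -m handwheel '[[[0,0,1],[0,0,0],0.9],[[0,0,0],[0,0,0],0.9]]'>/dev/null && python3 st.py && 
python3 -m handwheel '[[[0,0,1],[0,0,0],0.9],[[0,0,0],[0,0,0],0.9]]'>/dev/null && python3 st.py
```

```text
t 15.5 turned 1.31 tau [0.12 0.25 0.16] F [-1.4  0.6 -0.8] pos [529.8  30.5 161.3] g 11.9 60.00281631946564 q [-0.11  0.55 -0.    1.92  0.    0.67 -1.19]
t 15.6667 turned 1.327 tau [0.13 0.24 0.16] F [-1.5  1.  -1.4] pos [529.8  30.5 161.3] g 11.8 60.003817677497864 q [-0.11  0.55  0.    1.92 -0.    0.67 -1.2 ]
t 15.8333 turned 1.345 tau [0.12 0.26 0.12] F [-0.8  0.6 -0.4] pos [529.8  30.5 161.3] g 11.8 60.00501573085785 q [-0.12  0.55  0.01  1.92 -0.01  0.67 -1.22]
t 16.0 turned 1.362 tau [0.13 0.21 0.24] F [-1.2  0.8 -1.1] pos [529.8  30.5 161.3] g 11.4 60.006142258644104 q [-0.12  0.55  0.01  1.92 -0.01  0.67 -1.23]
t 16.1667 turned 1.38 tau [0.13 0.27 0.17] F [-1.5  1.1 -1.5] pos [529.8  30.5 161.3] g 11.8 60.007081031799316 q [-0.12  0.55  0.02  1.92 -0.02  0.67 -1.24]
t 16.3333 turned 1.397 tau [0.19 0.28 0.21] F [-0.8  0.2 -1.2] pos [529.8  30.5 161.3] g 11.9 60.00798583030701 q [-0.13  0.55  0.02  1.92 -0.02  0.67 -1.26]
```

```bash
python3 st.py >/dev/null && python3 -m handwheel '[[[0,0,1],[0,0,0],0.9],[[0,0,0],[0,0,0],0.9]]'>/dev/null && python3 st.py && 
python3 -m handwheel '[[[0,0,1],[0,0,0],0.9],[[0,0,0],[0,0,0],0.9]]'>/dev/null && python3 st.py && 
python3 -m handwheel '[[[0,0,1],[0,0,0],0.9],[[0,0,0],[0,0,0],0.9]]'>/dev/null && python3 st.py && 
python3 -m handwheel '[[[0,0,1],[0,0,0],0.9],[[0,0,0],[0,0,0],0.9]]'>/dev/null && python3 st.py
```

```text
t 16.5 turned 1.415 tau [0.17 0.28 0.18] F [-0.5  1.2 -0.4] pos [529.8  30.5 161.3] g 11.9 60.00906050205231 q [-0.13  0.55  0.03  1.92 -0.03  0.67 -1.27]
t 16.6667 turned 1.432 tau [0.2 0.3 0.2] F [-2.   0.8 -1.1] pos [529.8  30.5 161.3] g 11.9 60.010637640953064 q [-0.13  0.55  0.03  1.92 -0.03  0.66 -1.28]
t 16.8333 turned 1.45 tau [0.22 0.32 0.14] F [-1.8  0.8 -0.9] pos [529.8  30.5 161.3] g 11.6 60.01148343086243 q [-0.14  0.55  0.04  1.92 -0.03  0.66 -1.3 ]
t 17.0 turned 1.467 tau [0.19 0.29 0.1 ] F [-1.6  0.1 -0.8] pos [529.8  30.5 161.3] g 12.0 60.0126975774765 q [-0.14  0.55  0.04  1.92 -0.04  0.66 -1.31]
```

```bash
python3 st.py >/dev/null && python3 -m handwheel '[[[0,0,1],[0,0,0],0.9],[[0,0,0],[0,0,0],0.9]]'>/dev/null && python3 st.py && 
python3 -m handwheel '[[[0,0,1],[0,0,0],0.9],[[0,0,0],[0,0,0],0.9]]'>/dev/null && python3 st.py && 
python3 -m handwheel '[[[0,0,1],[0,0,0],0.9],[[0,0,0],[0,0,0],0.9]]'>/dev/null && python3 st.py
```

```text
t 17.1667 turned 1.484 tau [0.23 0.3  0.17] F [-1.   0.5 -1. ] pos [529.8  30.5 161.3] g 11.7 60.02996742725372 q [-0.14  0.55  0.05  1.92 -0.04  0.66 -1.32]
t 17.3333 turned 1.501 tau [0.19 0.3  0.35] F [-2.1  1.6 -0.3] pos [529.8  30.5 161.3] g 11.8 60.05692899227142 q [-0.15  0.55  0.06  1.92 -0.05  0.66 -1.33]
```

```bash
python3 -m handwheel '[[[0,0,0],[0,0,0],0.9]]'>/dev/null; python3 st.py
python3 -m handwheel '[[[0,0,0],[0,0,0],0.9]]'>/dev/null; python3 st.py
```

```text
t 17.4167 turned 1.501 tau [0.24 0.31 0.3 ] F [-0.9  1.  -1.5] pos [529.8  30.5 161.3] g 11.8 60.06641507148743 q [-0.15  0.55  0.05  1.92 -0.05  0.66 -1.33]
t 17.5 turned 1.501 tau [0.24 0.34 0.34] F [-1.1  0.4 -0.7] pos [529.8  30.5 161.3] g 11.6 60.06738245487213 q [-0.15  0.55  0.05  1.92 -0.05  0.66 -1.33]
```

```bash
python3 -m handwheel '[[[0,0,0.4],[0,0,0],0.9],[[0,0,0],[0,0,0],0.9]]'>/dev/null; python3 st.py
python3 -m handwheel '[[[0,0,0],[0,0,0],0.9]]'>/dev/null; python3 st.py
```

```text
t 17.6667 turned 1.508 tau [0.19 0.35 0.41] F [-2.   0.5 -0.7] pos [529.8  30.5 161.3] g 11.3 60.08056282997131 q [-0.15  0.55  0.06  1.92 -0.05  0.66 -1.34]
t 17.75 turned 1.508 tau [0.18 0.27 0.38] F [-0.6  0.3 -1.7] pos [529.8  30.5 161.3] g 11.3 60.08135497570038 q [-0.15  0.55  0.06  1.92 -0.05  0.66 -1.34]
```

Torque rises from 0.17 to 0.4 N m, and goes up again with a further 0.4°. That is the stop, at about 1.49 rad. Next I'll plan the lid arc and use the first travel to find out which order the turn and shift are applied in.

```bash
python3 - <<'E'
from h import *
np.set_printoptions(precision=2,suppress=True)
rows=[(-3.725,37.5,-5.4)]*21+[(-3.725,27.5,-5.4),(-3.725,15,-5.4),(-3.725,0,0)]
# sent: 5+5+5+5+1 full, then the taper
for post in(0,1):
    p=np.array([155.5,-630.6,231.]);R=Ro.from_euler("xyz",[np.pi,0,.2417])
    for a,x,y in rows:
        Q=R*Ro.from_rotvec([0,0,a],degrees=True);p=p+(Q if post else R).apply([x,y,0]);R=Q
    print("post" if post else "pre",p)
s=ctrl.read_state();R=Ro.from_euler("xyz",s["tool_rot"]);a=np.radians(13.3)
hx=np.array([np.cos(a),np.sin(a),0]);hy=np.array([-np.sin(a),np.cos(a),0])
H=s["eef_pos"]+220*hx;H[2]=130
p=R.inv().apply(H-s["eef_pos"]);ax=R.inv().apply(hy);print("pivot",p,"axis",ax,"H",H)
for d in(1,2,4,5):
    D=Ro.from_rotvec(ax*d,degrees=True);pre=p-D.apply(p);print(d,"turn",ax*d,"pre",pre,"post",D.inv().apply(pre))
E
```

```text
pre [517.75  43.34 231.  ]
post [473.2   65.45 231.  ]
pivot [219.57  13.66  31.35] axis [ 0.06 -1.   -0.  ] H [743.92  81.11 130.  ]
1 turn [ 0.06 -1.   -0.  ] pre [ 0.58  0.04 -3.83] post [ 0.51  0.03 -3.84]
2 turn [ 0.12 -2.   -0.  ] pre [ 1.23  0.08 -7.66] post [ 0.96  0.06 -7.7 ]
4 turn [ 0.25 -3.99 -0.  ] pre [  2.72   0.17 -15.27] post [  1.65   0.1  -15.42]
5 turn [ 0.31 -4.99 -0.  ] pre [  3.56   0.22 -19.05] post [  1.89   0.12 -19.29]
```

```bash
python3 -m handwheel '[[[0,0,-0.6],[0,0,0],0.9],[[0,0,0],[0,0,0],0.9],[[0.03,-0.5,0],[0.0003,0,-0.0019],0.9],[[0,0,0],[0,0,0],0.9]]'>/dev/null; python3 st.py
python3 -m handwheel '[[[0.06,-1,0],[0.0006,0,-0.0038],0.9],[[0,0,0],[0,0,0],0.9],[[0,0,0],[0,0,0],0.9]]'>/dev/null; python3 st.py
```

```text
t 18.0833 turned 1.498 tau [0.22 0.41 0.2 ] F [-1.6  0.8  0.3] pos [530.1  30.6 163.3] g 11.9 60.01745581626892 q [-0.15  0.56  0.06  1.91 -0.04  0.68 -1.33]
t 18.3333 turned 1.498 tau [0.2  0.46 0.17] F [-2.1 -0.3  0.3] pos [530.7  30.7 167.1] g 11.6 60.2188503742218 q [-0.15  0.56  0.06  1.89 -0.04  0.72 -1.34]
```

```bash
python3 -m handwheel '[[[0.12,-2,0],[0.0012,0.0001,-0.0077],0.9],[[0.12,-2,0],[0.0012,0.0001,-0.0077],0.9],[[0.12,-2,0],[0.0012,0.0001,-0.0077],0.9],[[0,0,0],[0,0,0],0.9]]'>/dev/null; python3 st.py; python3 look.py l1
python3 - <<'E'
import cv2;cv2.imwrite("pics/l1c.png",cv2.imread("pics/l1z.png"))
E
```

```text
t 18.6667 turned 1.497 tau [0.22 0.68 0.02] F [-3.6  0.2  0.5] pos [535.8  31.9 190.3] g 11.8 60.25344371795654 q [-0.17  0.58  0.07  1.76 -0.03  0.93 -1.35]
changed px over bar: 391
```

View pics/l1z.png

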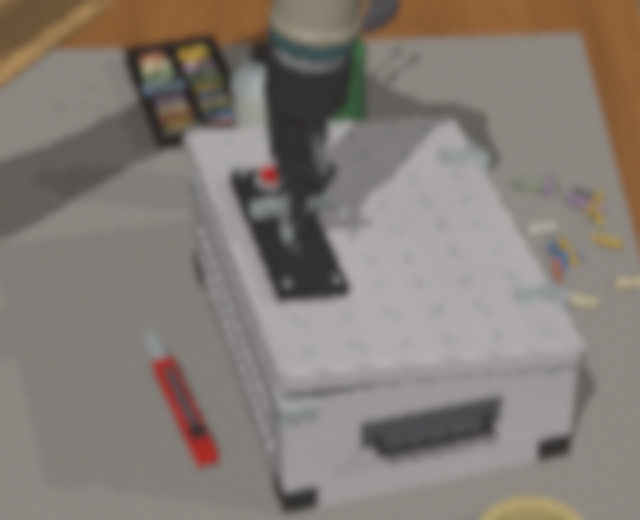

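The lid is rising: there's a wedge gap at crop (330,388). The bar stands crosswise in the gripper. Continuing.

```bash
python3 -m handwheel '[[[0.25,-4,0],[0.0027,0.0002,-0.0153],0.9],[[0.25,-4,0],[0.0027,0.0002,-0.0153],0.9],[[0,0,0],[0,0,0],0.9]]'>/dev/null; python3 st.py
python3 -m handwheel '[[[0.25,-4,0],[0.0027,0.0002,-0.0153],0.9],[[0.25,-4,0],[0.0027,0.0002,-0.0153],0.9],[[0,0,0],[0,0,0],0.9]]'>/dev/null; python3 st.py
```

```text
t 18.9667 turned 1.495 tau [0.06 1.16 0.01] F [-6.7 -0.7 -0.2] pos [545.8  34.2 219.9] g 11.9 60.25755286216736 q [-0.18  0.64  0.09  1.57 -0.02  1.2  -1.37]
t 19.2167 turned 1.492 tau [0.04 1.45 0.03] F [-8.4  0.3  1.2] pos [559.6  37.5 246.7] g 11.3 60.4339724779129 q [-0.19  0.72  0.09  1.37 -0.01  1.46 -1.37]
```

```bash
python3 - <<'E'
from h import *
np.set_printoptions(precision=2,suppress=True)
a=np.radians(13.3);hx=np.array([np.cos(a),np.sin(a),0]);hy=np.array([-np.sin(a),np.cos(a),0])
s=ctrl.read_state();R=Ro.from_euler("xyz",s["tool_rot"]);t=s["eef_pos"]
tilt=np.degrees(np.arccos(-R.as_matrix()[2,2]));B0=np.array([529.8,30.5,175.5]);H=B0+220*hx;H[2]=130
B=t+R.apply([0,0,-14.2]);r=B-H
print("tilt",tilt,"B rel hinge",r@hx,r@hy,r[2],"radius",np.hypot(r@hx,r[2]),"vs",np.hypot(220,45.5),"angle",np.degrees(np.arctan2(r[2],-r@hx)-np.arctan2(45.5,220)))
th=tilt
for k in range(7):
    B2=H+Ro.from_rotvec(hy*(tilt+4*(k+1)),degrees=True).apply(B0-H);R2=R*Ro.from_rotvec([.12,-2,0],degrees=True)
    t2=B2-R2.apply([0,0,-14.2])
    if k==0:t=(H+Ro.from_rotvec(hy*tilt,degrees=True).apply(B0-H))-R.apply([0,0,-14.2]);print("model TCP",t,"meas",s["eef_pos"])
    print(R.inv().apply(t2-t));R,t=R2,t2
E
```

```text
tilt 23.837047319737163 B rel hinge -183.70551156647915 -0.008852225972560633 129.73175960704117 radius 224.89563008346988 vs 224.65584790964155 angle 23.544451994606916
model TCP [560.39  37.66 247.54] meas [559.55  37.46 246.74]
[  3.2    0.31 -15.24]
[  3.73   0.35 -15.11]
[  4.25   0.39 -14.95]
[  4.76   0.43 -14.77]
[  5.27   0.47 -14.58]
[  5.78   0.51 -14.37]
[  6.27   0.55 -14.14]
```

```bash
python3 -m handwheel '[[[0.12,-2,0],[0.0032,0.0003,-0.0152],0.88],[[0.12,-2,0],[0.0037,0.0003,-0.0151],0.88],[[0,0,0],[0,0,0],0.88]]'>/dev/null; python3 st.py
python3 -m handwheel '[[[0.12,-2,0],[0.0042,0.0004,-0.015],0.88],[[0.12,-2,0],[0.0048,0.0004,-0.0148],0.88],[[0,0,0],[0,0,0],0.88]]'>/dev/null; python3 st.py
```

```text
t 19.4667 turned 1.49 tau [0.01 1.13 0.1 ] F [-5.5 -1.1  1.7] pos [577.9  41.7 271. ] g 11.5 60.467612743377686 q [-0.2   0.78  0.1   1.22 -0.01  1.63 -1.37]
t 19.7167 turned 1.487 tau [0.21 1.03 0.08] F [-5.6 -1.1  3.3] pos [599.6  46.9 292.4] g 11.6 61.11158609390259 q [-0.2   0.85  0.1   1.04 -0.01  1.81 -1.37]
```

```bash
python3 - <<'E'
from h import *
np.set_printoptions(precision=2,suppress=True)
a=np.radians(13.3);hx=np.array([np.cos(a),np.sin(a),0]);hy=np.array([-np.sin(a),np.cos(a),0])
s=ctrl.read_state();R=Ro.from_euler("xyz",s["tool_rot"]);t=s["eef_pos"]
B0=np.array([529.8,30.5,175.5]);H=B0+220*hx;H[2]=130
r=t+R.apply([0,0,-14.2])-H;th=np.degrees(np.arctan2(r[2],-r@hx)-np.arctan2(45.5,220))
print("lid",th,"radius",np.hypot(r@hx,r[2]),"tilt",np.degrees(np.arccos(-R.as_matrix()[2,2])))
t=(H+Ro.from_rotvec(hy*th,degrees=True).apply(B0-H))-R.apply([0,0,-14.2])
for k in range(6):
    th+=2;B2=H+Ro.from_rotvec(hy*th,degrees=True).apply(B0-H);R2=R*Ro.from_rotvec([-.03,.5,0],degrees=True)
    t2=B2-R2.apply([0,0,-14.2]);print(R.inv().apply(t2-t));R,t=R2,t2
E
```

```text
lid 39.40609156737504 radius 224.21919184147487 tilt 31.67572316624758
[ 2.85  0.24 -7.35]
[ 3.17  0.27 -7.22]
[ 3.48  0.29 -7.08]
[ 3.78  0.31 -6.93]
[ 4.08  0.33 -6.76]
[ 4.37  0.34 -6.58]
```

```bash
python3 -m handwheel '[[[-0.03,0.5,0],[0.0028,0.0002,-0.0073],0.88],[[-0.03,0.5,0],[0.0032,0.0003,-0.0072],0.88],[[-0.03,0.5,0],[0.0035,0.0003,-0.0071],0.88],[[0,0,0],[0,0,0],0.88]]'>/dev/null; python3 st.py
python3 -m handwheel '[[[-0.03,0.5,0],[0.0038,0.0003,-0.0069],0.88],[[-0.03,0.5,0],[0.0041,0.0003,-0.0068],0.88],[[0,0,0],[0,0,0],0.88],[[0,0,0],[0,0,0],0.88]]'>/dev/null; python3 st.py; python3 look.py l2
```

```text
t 20.05 turned 1.488 tau [ 0.22  0.15 -0.  ] F [-1.6 -0.1 -2.2] pos [618.5  51.5 305.8] g 11.7 60.25335073471069 q [-0.19  0.86  0.1   0.96 -0.01  1.84 -1.37]
t 20.3833 turned 1.489 tau [ 0.41 -0.44  0.04] F [-0.4 -0.  -6.4] pos [632.   54.7 313.7] g 11.4 59.565859680379845 q [-0.19  0.87  0.1   0.91 -0.01  1.87 -1.37]
changed px over bar: 469
```

View pics/l2z.png

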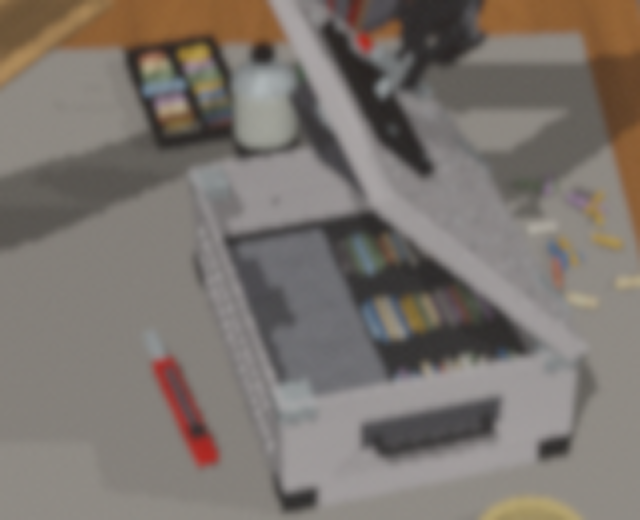

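The lid stands open at about 49.5° by the bar's position. Its edge now runs from crop (285,0) to (580,345), the contents are visible, and the cutter and can haven't moved. Now I'll release and withdraw.

```bash
python3 -m handwheel '[[[0,0,0],[0,0,0],0.82],[[0,0,0],[0,0,0],0.75],[[0,0,0],[0,0,0],0.6],[[0,0,0],[0,0,0],0.6],[[0,0,0],[0,0,0],0.6]]'>/dev/null; python3 st.py
python3 -m handwheel '[[[0,0,0],[0,0,-0.005],0.6],[[0,0,0],[0,0,-0.01],0.6],[[0,0,0],[0,0,0],0.6]]'>/dev/null; python3 st.py
```

```text
t 20.85 turned 1.489 tau [ 0.14 -0.51 -0.01] F [-0.3 -0.4 -0.1] pos [632.   54.8 315.2] g 34.0 0.0 q [-0.19  0.87  0.1   0.9  -0.01  1.87 -1.37]
t 21.1 turned 1.489 tau [ 0.11 -0.43 -0.  ] F [0.8 0.  0.8] pos [639.9  56.8 329.2] g 34.2 0.0 q [-0.19  0.88  0.11  0.84 -0.02  1.92 -1.37]
```

```bash
python3 -m handwheel '[[[0,1.5,0],[0,0,-0.01],0.6],[[0,2,0],[0,0,-0.012],0.6],[[0,2,0],[0,0,-0.015],0.6],[[0,3,0],[0,0,-0.02],0.6],[[0,3,0],[0,0,-0.02],0.6]]'>/dev/null; python3 st.py
python3 -m handwheel '[[[0,3,0],[0,0,-0.02],0.6],[[0,3,0],[0,0,-0.02],0.6],[[0,3,0],[0,0,-0.02],0.6],[[0,0,0],[0,0,0],0.6],[[0,0,0],[0,0,0],0.6]]'>/dev/null; python3 st.py; python3 look.py l3
python3 - <<'E'
from h import *
T=ctrl.get_image("top");S=ctrl.get_image("side")
cv2.imwrite("pics/end.png",np.vstack([T["pixels"][70:310,60:560],S["pixels"][60:360,140:640][:300]])[:,:,::-1])
E
```

```text
t 21.5167 turned 1.496 tau [ 0.09 -0.3   0.04] F [-0.   0.2 -0.2] pos [670.5  64.  399.9] g 34.2 0.0 q [-0.18  0.78  0.1   0.79 -0.04  1.87 -1.37]
t 21.9333 turned 1.502 tau [ 0.02 -0.22  0.04] F [-0.4  0.3 -0.7] pos [684.8  66.1 460. ] g 34.1 0.0 q [-0.17  0.7   0.09  0.77 -0.06  1.82 -1.37]
changed px over bar: 467
```

View pics/end.png

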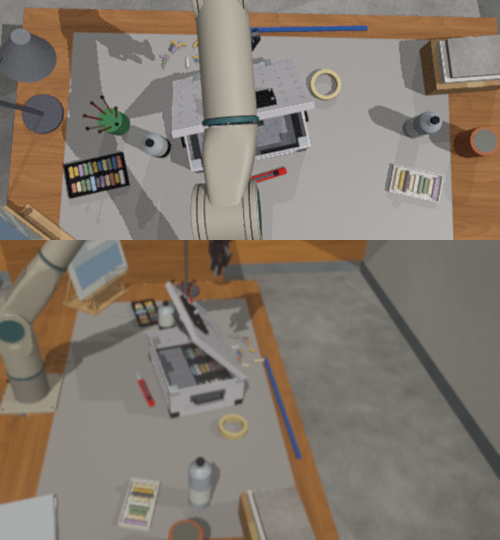

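The gripper is well clear and nothing else has moved. The lid is standing, with its near front corner at about pixel (372,178) in the top view. One check of its angle before I hand in.

```bash
python3 - <<'E'
from h import *
a=np.radians(13.3);hx=np.array([np.cos(a),np.sin(a),0]);hy=np.array([-np.sin(a),np.cos(a),0])
H=np.array([743.9,81.1,130])
T=ctrl.get_image("top")
def pj(i,p):
    c=i["pose"][:3,:3].T@(p-i["pose"][:3,3]);return i["cx"]-i["fx"]*c[0]/c[2],i["cy"]+i["fy"]*c[1]/c[2]
for th in(40,45,50,55):
    D=Ro.from_rotvec(hy*th,degrees=True)
    print(th,[np.round(pj(T,H+D.apply(-272*hx+s*182*hy+np.array([0,0,8]))),1) for s in(-1,1)])
cv2.imwrite("pics/tz.png",cv2.resize(T["pixels"][120:240,220:390],None,fx=4,fy=4,interpolation=2)[:,:,::-1])
E
```

```text
40 [array([374.3, 183.7]), array([236.3, 213.1])]
45 [array([373.7, 176.4]), array([233.9, 206.1])]
50 [array([372.9, 168.5]), array([231.5, 198.4])]
55 [array([371.9, 160.1]), array([229. , 190.2])]
```

View pics/tz.png

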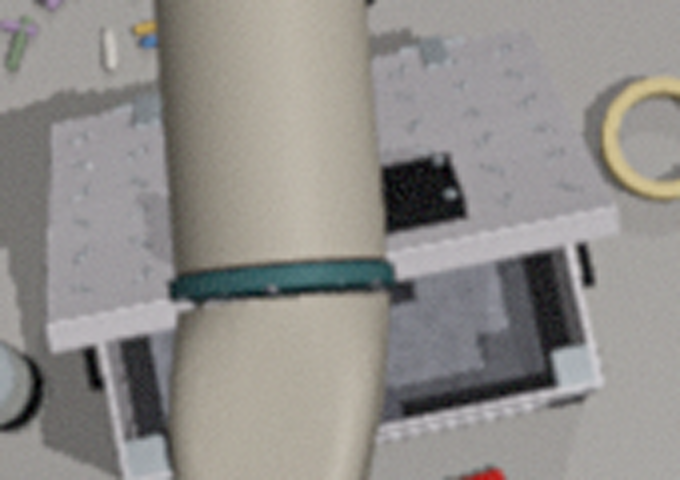

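Both front corners, at about (374,172) and (232,202), give roughly 48°. The bar gave 49.5°, so it is safely past 45°. Handing in.

```bash
python3 -c "
from cell import ctrl
print(ctrl.finish_job())"
```

```text
the job is handed in; nothing more can be done
None
```

The chest is open and the job is handed in: the button was pressed until the T-handle popped, the handle was turned to its stop at about 1.49 rad, and the released lid stands by itself at about 48°, with nothing else on the table seen to move.

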